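# Tip the whistle out of its foam and turn it window side up

## Robot

A 7-joint arm with a two-finger parallel gripper is mounted at the origin on the work surface. World frame = base frame: x ahead of the robot, y to its left, z up, the work surface at z = 0. Lengths are in m, angles in rad, forces in N, time in s.
With the tool pointing down it reaches from about 0.4 to 0.9 m from the base axis. Payload 5.5 kg.
Tool frame: the origin (TCP) lies at the very end of the fingers, on their centre line; the grasp point (between the pads) lies r.hold_point_z behind it (r.hold_point_z is the distance from the TCP to the grasp point, in m); z points along the fingers, y is the line along which they close (so a half turn about z gives the same grasp; the last joint's range is limited). The gripper opens to 92 mm and grips with 3 to 60 N. Pads are 19 mm wide; open, the fingers measure 130 mm over their backs; the gripper's body (75 mm by 190 mm) begins 47 mm behind the grasp point.
Start: joints at [1.485, 0.501, -0.427, 1.55, 0.221, 1.138, -0.21], TCP at [0.222, -0.611, 0.227] pointing down, gripper open.
Joint ranges: [-2.88, 2.88], [-0.31, 2.03], [-1.54, 1.56], [0.2, 2.42], [-1.41, 4.55], [0.19, 2.02], [-2.57, 2.57]. Speed limits (rad/s): [2.57, 2.57, 3.14, 3.14, 3.14, 3.14, 3.14].

## Interface

Orientations are given as a unit quaternion [w, x, y, z].
In Python, from bench import r gives the robot as it stands. The module is installed in compiled form; this text tells all that it offers.
- The arm moves only by the tool carry_out, never from a script. Its argument "steps" is a list of rows, each an object of numbers: "dx", "dy", "dz": the shift along the world's x, y, z in mm; "ax", "ay", "az": the turn, a rotation vector about the world's x, y, z in degrees. A call has exactly 10 rows; each row shifts and turns the commanded pose from where the row before left it; what a row does not reach is not made up. A row lasts 1/8 s, in which the tool goes at most 62.5 mm and 10.7 degrees, less where a joint would pass 70% of its speed; a pose out of reach is approached as far as the arm can. A call is refused whole if a number of a shift passes 62.5 or a number of a turn 10.7, either way. A call with a gripper value outside its range is refused whole. "hand" is the opening, from 0 (shut) to 1 (fully open), set as the call begins (left out, the last holds). The fingers move at their own pace and stop on an object; "newtons" is the grip in N (left out, the last holds). Time passes only in rows, so rows that do not move let the fingers close, or fill a call up. It gives the time, the measured TCP pose, the force, the opening and the grip force at its end, in the units of the state.
- r.observe(): the state, without advancing time (a new reading comes with each control period).
- r.camera(name): name is "scene" or "top" or "wrist"; returns the picture (480x640x3 uint8, red, green, blue); there is no depth.
- r.camera_info(name): a dict with "fov_y" (degrees; the focal length in pixels is half the picture's height over the tangent of half this angle, whatever the lens; pixels are square), "cx", "cy" (the principal point, pixels), "k1" (the pictures are not rectified: a ray, as slopes to the right and down, at radius r is drawn at 1 + k1 r^2 times it, then the intrinsics apply), "pose" (4x4, takes a point from camera to world coordinates). Camera axes: x right, y down, z forward; pixel columns grow to the right and rows downward; lengths in m; the calibration is good to about 2 mm. A picture is of the moment at which its call begins: read the wrist's pose just before it. camera_info takes no time and is no camera call; for the wrist camera it gives the pose at the moment of the call.
- r.sign_off(): hands the job in; it is judged then, once.
Trained networks look in the newest picture that a camera, given by its name, has taken for a name from the list of things; names that differ only in an ending like _2 or _b are one class to them, and where a whole thing is asked for, a point or a joint stands for the part that bears it (a point fixed in the world has none). Each returns a list of dicts, best first, with "conf" (0 to 1); they miss things now and then, are a little off and sometimes report something else, mostly with a low value. They report only what shows in the picture. A call takes as long as a camera call. They do not tell look-alikes from the thing itself.
- r.outline_of(camera, label): "region" (480x640 bool, what is visible of it).
- r.mark_of(camera, label): "at" ([x, y, z] in m, in world coordinates, good to about 4 mm: a listed point, or the origin of a listed thing).
The state is a dict: "time": time; "joint_pos": joint angles; "joint_vel": joint speeds; "joint_efforts": joint torques, N m; "tcp_pos": TCP position; "eef_rot": TCP orientation; "ft_force": force on the tool from outside, world axes, zero at the start; "wrist_torque": the same for the moment, N m; "finger_gap": finger opening in m; "gripper_force": force on a finger pad.
Only numpy, scipy, OpenCV 4.12 (cv2) and the standard library are available. Lean on these libraries where they do the work, as an engineer would, in place of code of your own. Each camera call takes 0.05 s, during which the arm holds its last target. There are 200 camera calls.

## Task

The flat nickel whistle lies window side down in its tight foam cutout. Rock it up by pushing its mouthpiece end down into the hollow so that the pipes rise and it stays leaning, then tip it on over its mouthpiece end so that it comes to lie flat, windows up, on the low step of the foam. Do not lift the whole whistle clear of the foam, and leave the fipple plug and the dish of collars beside it where they are.

Things in the scene. Friction and masses are not known exactly. Their poses are not given: they have to be found in the camera images.
- foam: Dark stepped foam block fixed to the counter, 364 mm long, 130 mm wide. Origin at counter height under the rocking edge; x runs along the block to its low step, y across (0 in the middle), z up. Its tall part, top 71 mm up, x -114 to 54 mm, holds the cutout: 76 mm wide, walled at both sides and behind (inner wall x=-96), open to the step.
- foam_edge (a point): Middle of the sharp rocking edge, foam x=0, z=47 mm; axes as the foam's. The cutout's floor is 47 mm above the counter from x=-96 to this edge. Then a hollow, floor 12 mm above the counter, runs from x=0 to 54, between the same side walls.
- foam_step (a point): Centre of the top of the low step: a flat open foam surface 22 mm above the counter, foam x=54 to 250 mm, 130 mm wide; axes as the foam's. Its edge at x=54 stands as a 10 mm lip above the hollow's floor.
- whistle_mid (a point): Centre (half-way up) of the whistle: three nickel pipes side by side on a solid mouthpiece block, overall 140 x 72 x 24 mm, 0.22 to 0.42 kg. x points to the mouthpiece end, y across, z out of the plain back; windows on the -z face. Block: last 60 mm at +x; balance point 19 mm from the centre towards it. Starts plain back up, top flush with the foam, its x along the foam's x.
- whistle_mouth (a point): Middle of the mouthpiece end face, 70 mm from the whistle's centre; axes as whistle_mid. At the start at foam x=46 mm, overhanging the hollow. Pushed down here (foam x about 40) to 20 mm below the foam's top, the whistle tips over the rocking edge and stays leaning at about 45 to 50 degrees, mouthpiece in the hollow.
- whistle_pipes (a point): Middle of the pipe end, 70 mm from the whistle's centre; axes as whistle_mid. With the whistle leaning, this end is about 115 to 130 mm above the counter, at foam x about -60 to -40. Pushed there, or on the underside below it, towards +x, the whistle turns over about the step's lip; it falls by itself some 15 degrees past upright.
- plug: Olive-wood fipple plug standing on the counter beside the tall foam, 75 mm high, 40 mm across; origin at the centre of its underside. Leave alone
- dish: White ceramic dish with brass collars, on the counter beside the low step, 110 mm across, 28 mm high; origin at the centre of its underside. Leave alone
There are look-alikes about, which are no part of the job. Leave any orange or pink look-alike of the part that bears whistle_mid alone.

How it is judged:
By the outcome, as a careful person would: the job done as asked, in the order asked, and still so for the second after the job is handed in, with the robot touching nothing.
It also fails if it takes over 48 s, if anything falls off the work surface, if the arm or the gripper's body presses on something with over 40 N, if the wrist force passes 120 N, or if a joint passes its speed limit or range.

## Working session

There is one attempt and no reset: what is moved stays moved. The work goes in short steps, Python scripts to look and compute and a tool call to move; the robot and the scene stay as the last step left them, time stands still between calls to the robot, and variables do not carry over. Pictures are saved under pics/ and viewed, at most 10 in all, crops included, and the job is handed in when it is done.

Besides the shell and the picture viewer there is one more tool, called after "Request:" in YAML: its name, and indented under it one key for each argument. carry_out: Moves the arm, as the interface text tells. Its arguments: {"type":"object","properties":{"steps":{"type":"array","items":{"type":"object","properties":{"dx":{"type":"number"},"dy":{"type":"number"},"dz":{"type":"number"},"ax":{"type":"number"},"ay":{"type":"number"},"az":{"type":"number"}}}},"hand":{"type":"number"},"newtons":{"type":"number"}},"required":["steps"]}

```bash
mkdir -p pics; python3 - <<'E'
from bench import r
import cv2,numpy as np
s=r.observe();print(s['time'],s['tcp_pos'],s['eef_rot'],s['finger_gap'],r.hold_point_z)
for c in('scene','top'):
    im=r.camera(c);cv2.imwrite(f'pics/{c}0.png',im[:,:,::-1])
    for l in('foam','foam_edge','foam_step','whistle_mid','whistle_mouth','whistle_pipes','plug','dish'):
        if c=='top' or l in('whistle_mid','foam_edge','foam_step'):
            print(c,l,[(round(d['conf'],2),np.round(d['at'],3).tolist()) for d in r.mark_of(c,l)])
E
```

```text
0.0 [ 0.22183724 -0.61022229  0.22567595] [-9.71758700e-04  9.84832270e-01  1.73506306e-01 -1.35181278e-04] 0.0918151709342006 0.0188
scene foam_edge [(0.62, [0.496, -0.024, 0.06])]
scene foam_step [(0.64, [0.747, -0.057, 0.025])]
scene whistle_mid [(0.98, [0.566, -0.037, 0.064]), (0.72, [0.707, -0.21, -0.001]), (0.67, [0.556, 0.24, 0.01]), (0.59, [0.498, -0.248, 0.013]), (0.57, [0.352, -0.075, 0.011])]
top foam []
top foam_edge []
top foam_step [(0.86, [0.741, -0.061, 0.021])]
top whistle_mid [(0.77, [0.352, -0.074, 0.01]), (0.74, [0.565, -0.037, 0.059]), (0.66, [0.556, 0.238, 0.012]), (0.57, [0.504, -0.25, 0.007])]
top whistle_mouth [(0.96, [0.607, 0.288, 0.017]), (0.84, [0.282, -0.064, 0.013]), (0.73, [0.64, -0.041, 0.06]), (0.6, [0.521, -0.186, 0.008])]
top whistle_pipes [(0.97, [0.5, -0.023, 0.059]), (0.8, [0.503, 0.196, 0.015]), (0.7, [0.487, -0.321, 0.01]), (0.6, [0.741, -0.062, 0.021]), (0.58, [0.421, -0.082, 0.013])]
top plug [(0.81, [0.587, 0.09, 0.003])]
top dish [(0.96, [0.709, -0.21, 0.0])]
```

View pics/top0.png

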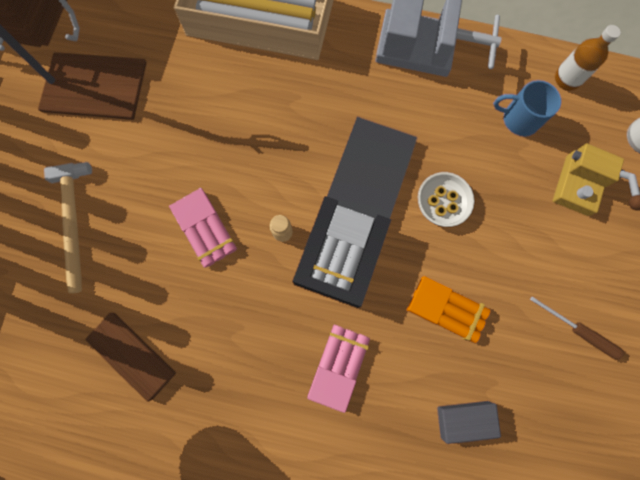

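View pics/scene0.png

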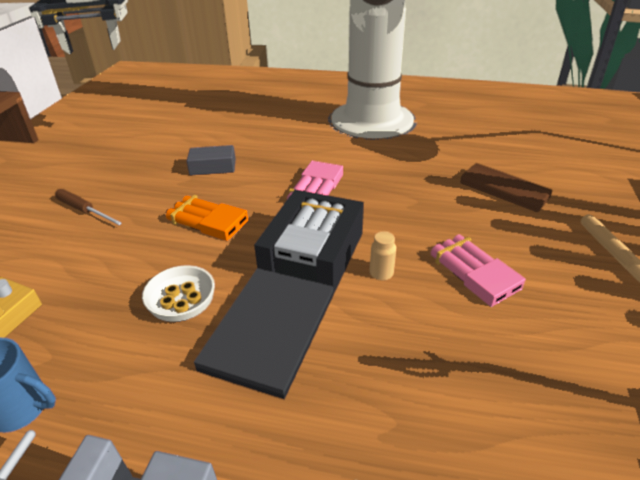

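Top view: the steel whistle is at about (340,245) with its mouthpiece towards the step, whose corners are about (360,119) and (415,138). The plug is at (282,228) and the dish at (445,200). The scene view agrees with this. The orange and pink look-alikes lie on the counter. Next I fit the foam pose from its corners.

```bash
cat > h.py <<'E'
import cv2,numpy as np
from bench import r
def cam(c):
    i=r.camera_info(c);f=240/np.tan(np.radians(i['fov_y'])/2)
    K=np.array([[f,0,i['cx']],[0,f,i['cy']],[0,0,1]]);return K,np.array([i['k1'],0,0,0,0.]),np.array(i['pose'])
def proj(c,P):
    K,D,T=cam(c);W=np.linalg.inv(T);return cv2.projectPoints(np.float64(P).reshape(-1,1,3),cv2.Rodrigues(W[:3,:3])[0],W[:3,3],K,D)[0][:,0]
def back(c,uv,z):
    K,D,T=cam(c);n=cv2.undistortPoints(np.float64(uv).reshape(-1,1,2),K,D)[:,0]
    d=np.c_[n,np.ones(len(n))]@T[:3,:3].T;o=T[:3,3];return o+d*((z-o[2])/d[:,2])[:,None]
E
python3 - <<'E'
from h import *
from scipy.optimize import least_squares
im=cv2.imread('pics/top0.png')
dark=(im.max(2)<70).astype(np.uint8)
n,lab,st,ce=cv2.connectedComponentsWithStats(dark)
l=max((lab[150,370],),key=int);print(st[l])
# fit silhouette: rendered foam hull vs mask incl. whistle
k=(lab==l).astype(np.uint8)
cn=max(cv2.findContours(k,0,2)[0],key=cv2.contourArea)
m=np.zeros_like(k);cv2.drawContours(m,[cn],-1,1,-1)
dt=cv2.distanceTransform(m,2,5)-cv2.distanceTransform(1-m,2,5)
def F(p,x,y,z):
    c,s=np.cos(p[2]),np.sin(p[2]);return np.c_[p[0]+c*x-s*y,p[1]+s*x+c*y,z]
t=np.linspace(-.06,.06,25);u=np.linspace(.07,.24,30);v=np.linspace(-.11,.05,25)
def res(p):
    P=np.vstack([F(p,0*t+.25,t,0*t+.022),F(p,u,0*u+.065,0*u+.022),F(p,u,0*u-.065,0*u+.022),
      F(p,0*t-.114,t,0*t+.071)])
    q=proj('top',P).astype(np.float32)
    return cv2.remap(dt.astype(np.float32),q[:,:1],q[:,1:],1)[:,0]
s=least_squares(res,[.59,-.04,-.13],loss='soft_l1',diff_step=1e-3,x_scale=[.1,.1,.1])
print(s.x,np.degrees(s.x[2]),np.abs(s.fun).mean(),s.cost)
p=s.x;P=np.vstack([F(p,np.array([x]),np.array([y]),np.array([z])) for x,y,z in[(.25,.065,.022),(.25,-.065,.022),(-.114,.065,.071),(-.114,-.065,.071),(.054,.065,.071),(.054,-.065,.071),(0.046,0,.059),(-.094,0,.059)]])
print(np.round(P,3))
for c in('top','scene'):
    i=cv2.imread(f'pics/{c}0.png')
    for q in proj(c,P):cv2.circle(i,(int(q[0]),int(q[1])),2,(0,0,255),-1)
    cv2.imwrite(f'pics/{c}fit.png',i)
a=cv2.imread('pics/topfit.png')[100:320,260:460];b=cv2.imread('pics/scenefit.png')[180:400,180:400]
cv2.imwrite('pics/fit.png',cv2.resize(np.hstack([a,b]),None,fx=1.85,fy=1.85))
E
```

```text
[     0      0    640    480 295998]
[ 0.7453205   1.02829124 -1.03745179] -59.441608957764366 0.0 0.0
[[0.928 0.846 0.022]
 [0.816 0.78  0.022]
 [0.743 1.16  0.071]
 [0.631 1.093 0.071]
 [0.829 1.015 0.071]
 [0.717 0.949 0.071]
 [0.769 0.989 0.059]
 [0.698 1.109 0.059]]
```

View pics/fit.png

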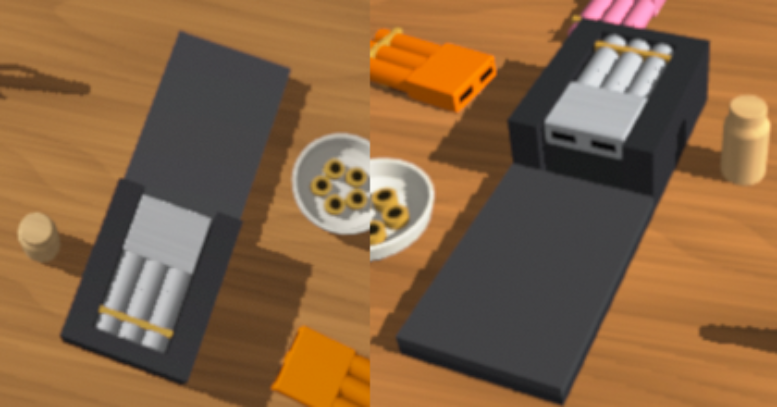

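The crop shows the foam corners clearly, but the thresholding failed. I'll fit to corners read from the crop instead.

```bash
cat >> h.py <<'E'
def F(p,x,y,z):
    c,s=np.cos(p[2]),np.sin(p[2]);return np.array([p[0]+c*x-s*y,p[1]+s*x+c*y,z])
E
python3 - <<'E'
from h import *
from scipy.optimize import least_squares
A={'top':((260,100),0,[(180,31,.25,.065,.022),(290,69,.25,-.065,.022),(62,338,-.114,.065,.071),(186,383,-.114,-.065,.071),(121,179,.054,.065,.071),(241,218,.054,-.065,.071)]),
'scene':((180,180),370,[(398,342,.25,-.065,.022),(565,403,.25,.065,.022),(510,120,.054,-.065,.071),(657,152,.054,.065,.071),(709,38,-.114,.065,.071)])}
def res(p,cams=('top','scene')):
    o=[]
    for c in cams:
        (ox,oy),h,L=A[c]
        q=proj(c,[F(p,*l[2:]) for l in L]);o.append(q-np.array([((l[0]-h)/1.85+ox,l[1]/1.85+oy) for l in L]))
    return np.vstack(o).ravel()
for cs in(('top',),('scene',),('top','scene')):
    s=least_squares(res,[.59,-.04,-.13],args=(cs,),diff_step=1e-4,loss='soft_l1');p=s.x;print(cs,p.round(4),np.degrees(p[2]),np.abs(res(p,cs)).round(1))
np.save('p.npy',p)
for x,z in((-.024,.059),(.046,.059),(.152,.022),(.04,.071),(-.1,.1)):print(x,F(p,x,0,z).round(4))
E
```

```text
('top',) [ 0.5867 -0.0381 -0.1331] -7.624787378741355 [0.8 0.3 0.6 0.3 1.3 0.5 1.3 0.5 1.  0.5 1.3 1.9]
('scene',) [ 0.5917 -0.0356 -0.1278] -7.324247650724923 [0.4 0.5 0.5 5.9 1.1 1.4 1.  1.5 0.7 1.7]
('top', 'scene') [ 0.5879 -0.037  -0.1293] -7.40831131639083 [1.7 1.  0.2 1.2 1.6 1.1 1.1 0.4 1.6 1.2 0.8 1.  0.4 3.1 0.1 8.6 1.3 0.2
 1.5 0.3 0.2 0.4]
-0.024 [ 0.5641 -0.0339  0.059 ]
0.046 [ 0.6335 -0.0429  0.059 ]
0.152 [ 0.7387 -0.0566  0.022 ]
0.04 [ 0.6276 -0.0422  0.071 ]
-0.1 [ 0.4888 -0.0241  0.1   ]
```

Request:
carry_out:
  steps:
    - {"dx":29,"dy":40.5,"az":-2.75}
    - {"dx":29,"dy":40.5,"az":-2.75}
    - {"dx":29,"dy":40.5,"az":-2.75}
    - {"dx":29,"dy":40.5,"az":-2.75}
    - {"dx":29,"dy":40.5,"az":-2.75}
    - {"dx":29,"dy":40.5,"az":-2.75}
    - {"dx":29,"dy":40.5,"az":-2.75}
    - {"dx":29,"dy":40.5,"az":-2.75}
    - {"dx":29,"dy":40.5,"az":-2.75}
    - {"dx":29,"dy":40.5,"az":-2.75}
  hand: 0
  newtons: 10

```text
validation failed for argument at $.st...
```

Request:
carry_out:
  steps:
    - {"dx":29,"dy":40.5,"dz":0,"ax":0,"ay":0,"az":-2.75}
    - {"dx":29,"dy":40.5,"dz":0,"ax":0,"ay":0,"az":-2.75}
    - {"dx":29,"dy":40.5,"dz":0,"ax":0,"ay":0,"az":-2.75}
    - {"dx":29,"dy":40.5,"dz":0,"ax":0,"ay":0,"az":-2.75}
    - {"dx":29,"dy":40.5,"dz":0,"ax":0,"ay":0,"az":-2.75}
    - {"dx":29,"dy":40.5,"dz":0,"ax":0,"ay":0,"az":-2.75}
    - {"dx":29,"dy":40.5,"dz":0,"ax":0,"ay":0,"az":-2.75}
    - {"dx":29,"dy":40.5,"dz":0,"ax":0,"ay":0,"az":-2.75}
    - {"dx":29,"dy":40.5,"dz":0,"ax":0,"ay":0,"az":-2.75}
    - {"dx":29,"dy":40.5,"dz":0,"ax":0,"ay":0,"az":-2.75}
  hand: 0
  newtons: 10

```text
time: 1.9
tcp_pos: [0.5131, -0.2046, 0.2271]
eef_rot: [0.0, 0.998, -0.066, 0.0]
ft_force: [0.8, -0.2, -0.0]
finger_gap: 0.001
gripper_force: 0.0
```

Request:
carry_out:
  steps:
    - {"dx":28.7,"dy":40.6,"dz":0,"ax":0,"ay":0,"az":0}
    - {"dx":28.7,"dy":40.6,"dz":0,"ax":0,"ay":0,"az":0}
    - {"dx":28.7,"dy":40.6,"dz":0,"ax":0,"ay":0,"az":0}
    - {"dx":28.7,"dy":40.6,"dz":0,"ax":0,"ay":0,"az":0}
    - {"dx":0,"dy":0,"dz":-26,"ax":0,"ay":0,"az":0}
    - {"dx":0,"dy":0,"dz":-26,"ax":0,"ay":0,"az":0}
    - {"dx":0,"dy":0,"dz":-26,"ax":0,"ay":0,"az":0}
    - {"dx":0,"dy":0,"dz":-26,"ax":0,"ay":0,"az":0}
    - {"dx":0,"dy":0,"dz":-26,"ax":0,"ay":0,"az":0}
    - {"dx":0,"dy":0,"dz":0,"ax":0,"ay":0,"az":0}
  hand: 0

```text
time: 3.15
tcp_pos: [0.6251, -0.0436, 0.0947]
eef_rot: [-0.0, 0.998, -0.066, -0.002]
ft_force: [-0.5, -0.5, 0.0]
finger_gap: 0.0004
gripper_force: 0.0
```

```bash
python3 - <<'E'
from h import *
cv2.imwrite('pics/s1.png',cv2.resize(r.camera('scene')[130:330,180:440,::-1],None,fx=2.5,fy=2.5))
s=r.observe();p=np.array([.5885,-.037,-.13]);d=np.array(s['tcp_pos'])[:2]-p[:2];c,q=np.cos(p[2]),np.sin(p[2])
print(s['time'],s['tcp_pos'],c*d[0]+q*d[1],-q*d[0]+c*d[1])
E
```

```text
3.2 [ 0.62640386 -0.04340112  0.0962119 ] 0.038413825496998434 -0.00143347053640253
```

View pics/s1.png

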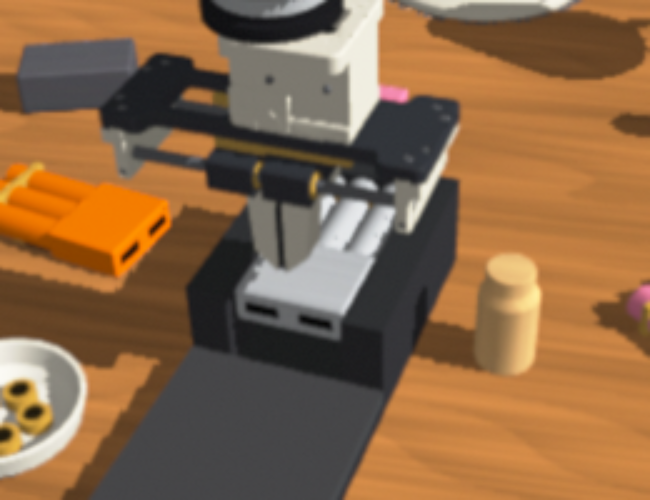

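The closed fingertip is about 25 mm above the mouthpiece block, at (285,265) in the crop, and roughly centred. I'll push down now.

Request:
carry_out:
  steps:
    - {"dx":2,"dy":2,"dz":-10,"ax":0,"ay":0,"az":0}
    - {"dx":0,"dy":0,"dz":-10,"ax":0,"ay":0,"az":0}
    - {"dx":0,"dy":0,"dz":-5,"ax":0,"ay":0,"az":0}
    - {"dx":0,"dy":0,"dz":-5,"ax":0,"ay":0,"az":0}
    - {"dx":0,"dy":0,"dz":-4,"ax":0,"ay":0,"az":0}
    - {"dx":0,"dy":0,"dz":-4,"ax":0,"ay":0,"az":0}
    - {"dx":0,"dy":0,"dz":-4,"ax":0,"ay":0,"az":0}
    - {"dx":0,"dy":0,"dz":-4,"ax":0,"ay":0,"az":0}
    - {"dx":0,"dy":0,"dz":0,"ax":0,"ay":0,"az":0}
    - {"dx":0,"dy":0,"dz":0,"ax":0,"ay":0,"az":0}

```text
time: 4.45
tcp_pos: [0.6303, -0.0415, 0.0515]
eef_rot: [-0.0, 0.998, -0.066, 0.001]
ft_force: [1.9, -0.7, 3.7]
finger_gap: 0.0
gripper_force: 2.3
```

```bash
python3 - <<'E'
from h import *
cv2.imwrite('pics/s2.png',cv2.resize(r.camera('scene')[130:330,180:440,::-1],None,fx=2.5,fy=2.5))
s=r.observe();p=np.array([.5885,-.037,-.13]);d=np.array(s['tcp_pos'])[:2]-p[:2];c,q=np.cos(p[2]),np.sin(p[2])
print(s['time'],s['tcp_pos'],c*d[0]+q*d[1],-q*d[0]+c*d[1],s['ft_force'])
E
```

```text
4.5 [ 0.63022619 -0.04151992  0.05150371] 0.04196003643953583 0.0009273555485911009 [ 3.24703256 -0.90769983  4.1489037 ]
```

View pics/s2.png

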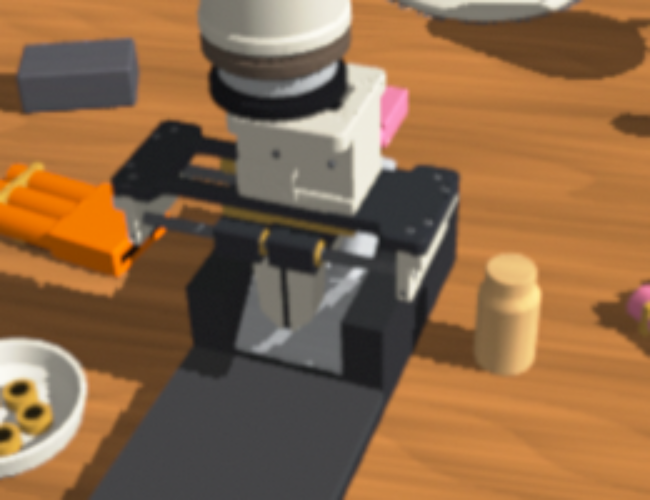

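The whistle has tipped, with its mouthpiece down in the hollow. I'll push slightly further and then retreat up and forward.

Request:
carry_out:
  steps:
    - {"dx":0,"dy":0,"dz":-4,"ax":0,"ay":0,"az":0}
    - {"dx":0,"dy":0,"dz":0,"ax":0,"ay":0,"az":0}
    - {"dx":5,"dy":-1,"dz":4,"ax":0,"ay":0,"az":0}
    - {"dx":8,"dy":-1,"dz":8,"ax":0,"ay":0,"az":0}
    - {"dx":10,"dy":-1,"dz":15,"ax":0,"ay":0,"az":0}
    - {"dx":0,"dy":0,"dz":30,"ax":0,"ay":0,"az":0}
    - {"dx":0,"dy":0,"dz":40,"ax":0,"ay":0,"az":0}
    - {"dx":0,"dy":0,"dz":40,"ax":0,"ay":0,"az":0}
    - {"dx":0,"dy":0,"dz":40,"ax":0,"ay":0,"az":0}
    - {"dx":0,"dy":0,"dz":0,"ax":0,"ay":0,"az":0}

```text
time: 5.75
tcp_pos: [0.6549, -0.044, 0.2287]
eef_rot: [-0.0, 0.998, -0.065, 0.004]
ft_force: [0.7, 0.3, -0.5]
finger_gap: 0.0005
gripper_force: 0.0
```

```bash
python3 - <<'E'
from h import *
a=r.camera('scene')
p=np.array([.5885,-.037,-.13]);c,q=np.cos(p[2]),np.sin(p[2])
for k in('scene','top'):
  if k=='top':b=r.camera('top')
  for l in('whistle_mid','whistle_mouth','whistle_pipes'):
    for m in r.mark_of(k,l):
      d=np.array(m['at'])[:2]-p[:2];f=[c*d[0]+q*d[1],-q*d[0]+c*d[1],m['at'][2]]
      if abs(f[1])<.05 and abs(f[0])<.12:print(k,l,round(m['conf'],2),np.round(f,3))
cv2.imwrite('pics/s3.png',cv2.resize(np.hstack([a[130:330,200:400],b[120:320,250:450]])[:,:,::-1],None,fx=2,fy=2))
s=r.observe();d=np.array(s['tcp_pos'])[:2]-p[:2]
print(s['time'],s['tcp_pos'],c*d[0]+q*d[1],-q*d[0]+c*d[1],s['ft_force'])
E
```

```text
scene whistle_mid 0.62 [-0.002 -0.006  0.071]
scene whistle_mouth 0.57 [0.046 0.002 0.02 ]
scene whistle_pipes 0.56 [-0.055  0.001  0.115]
top whistle_mid 0.6 [-0.004  0.001  0.066]
top whistle_pipes 0.72 [-0.055  0.001  0.112]
6.15 [ 0.65138173 -0.04444136  0.22252058] 0.0633157775399745 0.0007730503218095087 [-0.69374828 -0.43125088  0.15652861]
```

View pics/s3.png

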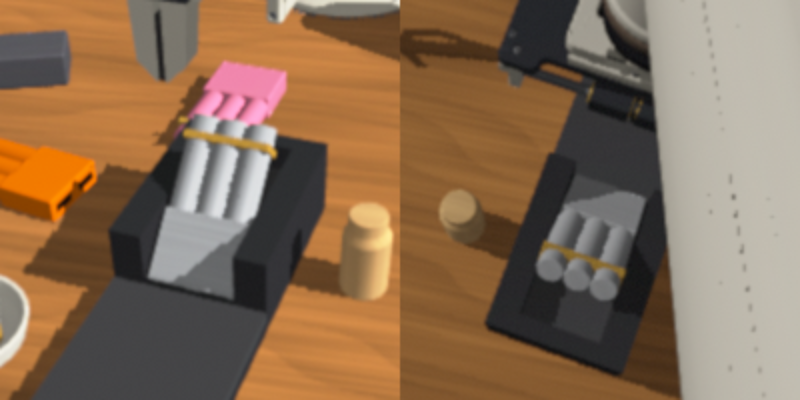

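The whistle is leaning at about 43°, with the pipe end near foam x=-55, z=113. Next I go round behind the pipes.

Request:
carry_out:
  steps:
    - {"dx":-42,"dy":5.4,"dz":8,"ax":0,"ay":0,"az":0}
    - {"dx":-42,"dy":5.4,"dz":0,"ax":0,"ay":0,"az":0}
    - {"dx":-42,"dy":5.4,"dz":0,"ax":0,"ay":0,"az":0}
    - {"dx":-42,"dy":5.4,"dz":0,"ax":0,"ay":0,"az":0}
    - {"dx":0,"dy":0,"dz":-8,"ax":0,"ay":0,"az":0}
    - {"dx":0,"dy":0,"dz":-32,"ax":0,"ay":0,"az":0}
    - {"dx":0,"dy":0,"dz":-32,"ax":0,"ay":0,"az":0}
    - {"dx":0,"dy":0,"dz":-32,"ax":0,"ay":0,"az":0}
    - {"dx":0,"dy":0,"dz":-30,"ax":0,"ay":0,"az":0}
    - {"dx":0,"dy":0,"dz":0,"ax":0,"ay":0,"az":0}

```text
time: 7.4
tcp_pos: [0.4826, -0.0226, 0.0954]
eef_rot: [-0.001, 0.998, -0.065, -0.002]
ft_force: [-0.5, -0.1, 0.3]
finger_gap: 0.0005
gripper_force: 0.0
```

```bash
cat > st.py <<'E'
from h import *
s=r.observe();p=np.array([.5885,-.037,-.13]);c,q=np.cos(p[2]),np.sin(p[2]);d=np.array(s['tcp_pos'])[:2]-p[:2]
print(s['time'],'foam',np.round([c*d[0]+q*d[1],-q*d[0]+c*d[1],s['tcp_pos'][2]],4),np.round(s['ft_force'],1))
E
python3 st.py
```

```text
7.4 foam [-0.1069  0.0005  0.0954] [-0.5 -0.1  0.3]
```

Request:
carry_out:
  steps:
    - {"dx":20,"dy":-2.6,"dz":0,"ax":0,"ay":0,"az":0}
    - {"dx":10,"dy":-1.3,"dz":0,"ax":0,"ay":0,"az":0}
    - {"dx":8,"dy":-1,"dz":0,"ax":0,"ay":0,"az":0}
    - {"dx":8,"dy":-1,"dz":2,"ax":0,"ay":0,"az":0}
    - {"dx":8,"dy":-1,"dz":3,"ax":0,"ay":0,"az":0}
    - {"dx":8,"dy":-1,"dz":3,"ax":0,"ay":0,"az":0}
    - {"dx":8,"dy":-1,"dz":3,"ax":0,"ay":0,"az":0}
    - {"dx":8,"dy":-1,"dz":3,"ax":0,"ay":0,"az":0}
    - {"dx":8,"dy":-1,"dz":3,"ax":0,"ay":0,"az":0}
    - {"dx":8,"dy":-1,"dz":3,"ax":0,"ay":0,"az":0}

```text
time: 8.65
tcp_pos: [0.5793, -0.0351, 0.1183]
eef_rot: [-0.0, 0.998, -0.066, 0.001]
ft_force: [-1.4, 0.5, 1.2]
finger_gap: 0.0006
gripper_force: 0.3
```

```bash
python3 st.py; python3 - <<'E'
from h import *
cv2.imwrite('pics/s4.png',cv2.resize(r.camera('scene')[130:330,180:440,::-1],None,fx=2.5,fy=2.5))
E
```

```text
8.65 foam [-0.0093  0.0007  0.1183] [-1.4  0.5  1.2]
```

View pics/s4.png

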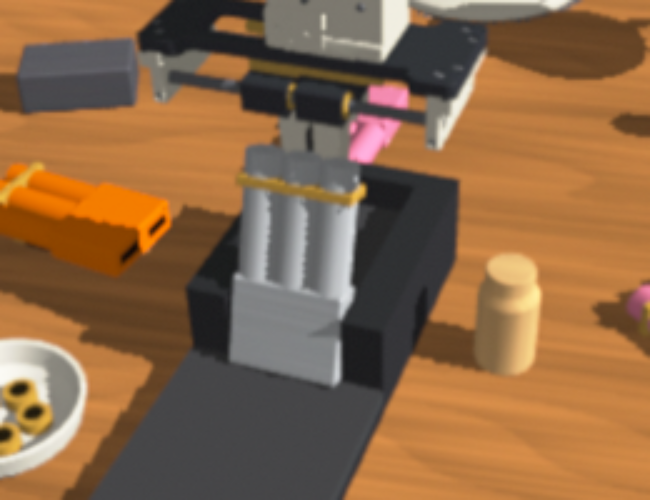

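The whistle is at about 70°, still in contact and square. I'll keep pushing.

Request:
carry_out:
  steps:
    - {"dx":7,"dy":-0.9,"dz":1,"ax":0,"ay":0,"az":0}
    - {"dx":7,"dy":-0.9,"dz":1,"ax":0,"ay":0,"az":0}
    - {"dx":7,"dy":-0.9,"dz":1,"ax":0,"ay":0,"az":0}
    - {"dx":7,"dy":-0.9,"dz":0,"ax":0,"ay":0,"az":0}
    - {"dx":6,"dy":-0.8,"dz":0,"ax":0,"ay":0,"az":0}
    - {"dx":6,"dy":-0.8,"dz":0,"ax":0,"ay":0,"az":0}
    - {"dx":5,"dy":-0.6,"dz":0,"ax":0,"ay":0,"az":0}
    - {"dx":5,"dy":-0.6,"dz":0,"ax":0,"ay":0,"az":0}
    - {"dx":5,"dy":-0.6,"dz":0,"ax":0,"ay":0,"az":0}
    - {"dx":5,"dy":-0.6,"dz":0,"ax":0,"ay":0,"az":0}

```text
time: 9.95
tcp_pos: [0.6384, -0.0424, 0.1208]
eef_rot: [0.0, 0.998, -0.066, 0.0]
ft_force: [0.9, -0.3, 0.7]
finger_gap: 0.0007
gripper_force: 0.0
```

```bash
python3 st.py; python3 - <<'E'
from h import *
cv2.imwrite('pics/s5.png',cv2.resize(r.camera('scene')[130:370,180:440,::-1],None,fx=2.4,fy=2.4))
E
```

```text
9.95 foam [0.0501 0.0011 0.1208] [ 0.9 -0.3  0.7]
```

View pics/s5.png

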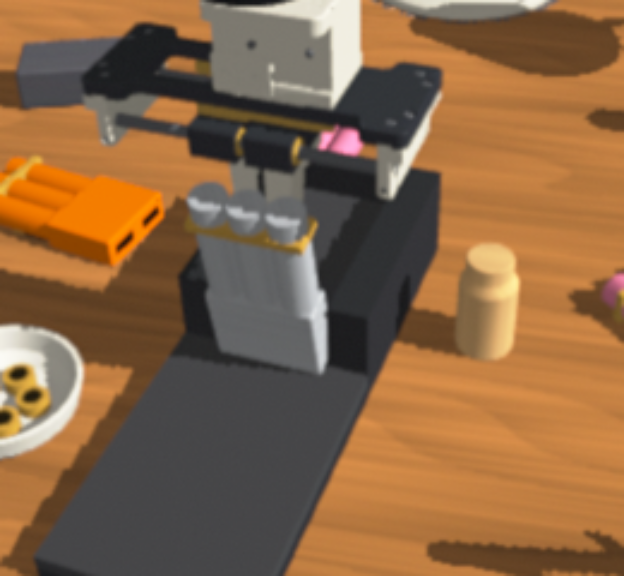

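It is past upright. A little more push should make it fall.

Request:
carry_out:
  steps:
    - {"dx":5,"dy":-0.6,"dz":0,"ax":0,"ay":0,"az":0}
    - {"dx":5,"dy":-0.6,"dz":0,"ax":0,"ay":0,"az":0}
    - {"dx":5,"dy":-0.6,"dz":0,"ax":0,"ay":0,"az":0}
    - {"dx":5,"dy":-0.6,"dz":0,"ax":0,"ay":0,"az":0}
    - {"dx":5,"dy":-0.6,"dz":0,"ax":0,"ay":0,"az":0}
    - {"dx":5,"dy":-0.6,"dz":0,"ax":0,"ay":0,"az":0}
    - {"dx":0,"dy":0,"dz":0,"ax":0,"ay":0,"az":0}
    - {"dx":0,"dy":0,"dz":10,"ax":0,"ay":0,"az":0}
    - {"dx":0,"dy":0,"dz":10,"ax":0,"ay":0,"az":0}
    - {"dx":0,"dy":0,"dz":10,"ax":0,"ay":0,"az":0}

```text
time: 11.25
tcp_pos: [0.6682, -0.0459, 0.152]
eef_rot: [0.0, 0.998, -0.066, 0.0]
ft_force: [0.5, -0.3, -0.9]
finger_gap: 0.0004
gripper_force: 0.0
```

```bash
python3 st.py; python3 - <<'E'
from h import *
a=r.camera('scene')
cv2.imwrite('pics/s6.png',cv2.resize(a[130:370,180:440,::-1],None,fx=2.4,fy=2.4))
p=np.array([.5885,-.037,-.13]);c,q=np.cos(p[2]),np.sin(p[2])
for l in('whistle_mid','whistle_mouth','whistle_pipes'):
    for m in r.mark_of('scene',l):
      d=np.array(m['at'])[:2]-p[:2];f=[c*d[0]+q*d[1],-q*d[0]+c*d[1],m['at'][2]]
      if abs(f[1])<.07 and f[0]>-.1:print(l,round(m['conf'],2),np.round(f,3))
E
```

```text
11.25 foam [0.0802 0.0015 0.152 ] [ 0.5 -0.3 -0.9]
whistle_mid 0.21 [ 0.003 -0.002 -0.002]
whistle_mouth 0.57 [ 0.071 -0.001  0.035]
whistle_pipes 0.74 [ 0.206 -0.002  0.034]
```

View pics/s6.png

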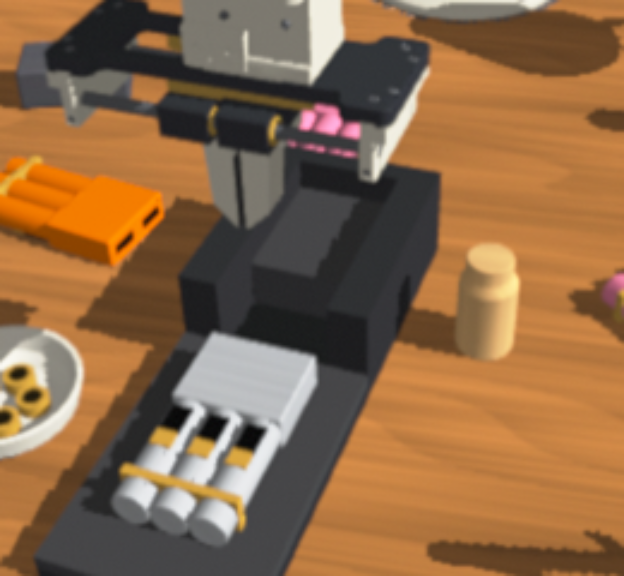

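The whistle lies flat on the low step with its windows up, spanning about x 71 to 206 at z 34. The plug and dish are where they were, and the tool is clear.

```bash
python3 -c "
from bench import r
print(r.sign_off())"
```

```text
the job is handed in; nothing more can be done
None
```

The whistle was rocked up, stayed leaning, then tipped over its mouthpiece end and now lies flat, windows up, on the low step; the plug and dish were not touched, and I handed the job in at about 11 s on the robot's clock.

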